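Seat the chopping blade on the food processor's drive shaft and shut the lid

ROBOT

A 6-joint arm with a two-finger parallel gripper is mounted at the origin on a cart in front of the work surface, level with it; the furniture and walls round the work are solid. World frame = base frame: x ahead of the robot, y to its left, z up, the work surface at z = 0. Lengths are in m, angles in rad, forces in N, time in s.
With the tool pointing down it reaches from about 0.3 to 0.775 m from the base axis. Payload 14.6 kg.
Tool frame: the origin (TCP) lies midway between the tips of the shut fingers; the grasp point (between the pads) lies 19 mm behind it (grasp_offset is the distance from the TCP to the grasp point, in m); z points along the fingers, y is the line along which they close (so a half turn about z gives the same grasp; the last joint's range is limited). The gripper opens to 94 mm and grips with 3 to 60 N. Pads are 16 mm wide; open, the fingers measure 119 mm over their backs; the gripper's body (75 mm by 177 mm) begins 78 mm behind the grasp point.
Start: joints at [-1.251, 0.3, 1.521, -0, 1.321, -0.067], TCP at [0.207, -0.509, 0.205] pointing down, gripper open.
Joint ranges: [-3.03, 3.03], [-0.79, 2.21], [0.23, 2.52], [-1.04, 4.18], [0, 3.07], [-2.55, 2.55]. Speed limits (rad/s): [2.22, 2.22, 2.57, 3.14, 3.14, 3.14].

INTERFACE

Orientations are given as [roll, pitch, yaw] about the fixed x, y, z axes, in that order (R = Rz(yaw) Ry(pitch) Rx(roll)).
In Python, from station import * gives the robot as it stands. The module is installed in compiled form; this text tells all that it offers.
- The arm moves only by the tool send_rows, never from a script. Its argument "rows" is a list of rows, each an object of numbers: "dx", "dy", "dz": the shift along the tool's x, y, z in mm; "roll": the turn about the tool's z in degrees; "jaw": the closure, from -1 (fully open) to 1 (shut). In form: [{"dx": .., "dy": .., "dz": .., "roll": .., "jaw": ..}, ...]. A call has 1 to 12 rows; each row shifts and turns the commanded pose from where the row before left it, along the tool's axes as they then stand; what a row does not reach is not made up. A row lasts 1/12 s, in which the tool goes at most 41.7 mm and 7.16 degrees, less where a joint would pass 70% of its speed; a pose out of reach is approached as far as the arm can. A call is refused whole if a number of a shift passes 41.7 or a number of a turn 7.16, either way. A call with a gripper value outside its range is refused whole. The fingers move at their own pace and stop on an object; "force" is the grip in N (left out, the last holds). Time passes only in rows, so rows that do not move let the fingers close. It gives the time, the measured TCP pose, the force, the opening and the grip force at its end, in the units of the state.
- get_obs(): the state, without advancing time (a new reading comes with each control period).
- camera(name): name is "side" or "top" or "wrist"; returns a dict with "frame" (400x640x3 uint8, red, green, blue), "z_map" (400x640 float32, m along the optical axis (not along the pixel's ray), 0 where there is no reading), "camera_matrix" (3x3 intrinsics, pixels), "rvec" (rotation vector, rad) and "tvec" (3), from world to camera coordinates, as OpenCV has them. Camera axes: x right, y down, z forward; pixel columns grow to the right and rows downward; lengths in m; the calibration is good to about 2 mm. A picture is of the moment at which its call begins.
- hand_in(): hands the job in; it is judged then, once.
The state is a dict: "time_s": time; "qpos": joint angles; "joint_vel": joint speeds; "tau": joint torques, N m; "ee_pos": TCP position; "eef_rot": TCP orientation; "force": force on the tool from outside, world axes, zero at the start; "moment": the same for the moment, N m; "grip_width": finger opening in m; "grip_force": force on a finger pad.
Only numpy, scipy, OpenCV 4.12 (cv2) and the standard library are available. Lean on these libraries where they do the work, as an engineer would, in place of code of your own. Each camera call takes 0.05 s, during which the arm holds its last target. There are 200 camera calls.

TASK

Fit the chopping blade to the food processor: lower its hub over the drive shaft in the bowl, turn it gently under light pressure until the slots in the hub drop over the shaft's drive key, and press it fully home past the spring catch without forcing it. Let go of the blade, then swing the open lid over and leave it fully shut. Leave the other things on the table where they are.

Things in the scene. Friction and masses are not known exactly. Their poses are not given: they have to be found in the camera images.
- blade_grip (a point): Centre of the black grip block on top of the loose chopping blade (about 0.16 kg), which starts standing upright on the table. Grip 38 mm along this frame's x, 24 mm thick along y (two flat sides: close the fingers along y), 30 mm tall along z. This point is 15 mm below the blade's top and 55 mm above the underside of its foot. The steel blades are the widest part, below the grip.
- blade: The same chopping blade; origin at the centre of the foot's underside, z = hub axis, up; 70 mm tall. Foot 40 mm across, open bore 17 mm wide and 40 mm deep from below; four slots 8 mm wide and 15 mm deep cross the foot's underside along this frame's x and y, so that it fits the drive key every quarter turn. Two curved steel blades, 19 and 30 mm up, reach 65 mm from the axis.
- processor: White food processor, 200 x 222 mm, fixed; origin under the bowl's centre at table height, x away from its push buttons, y away from its lid hinge. Clear open bowl on top, inside 168 mm wide, rim 146 mm above the table, inner floor 66 mm. In its middle the steel drive shaft, 15 mm thick with a round tip; it turns stiffly, at 0.16 N m; a hub pressed on it with much over 10 N drags it round.
- seat (a point): Centre of the shaft's collar, 72 mm above the table: the underside of the blade's foot lies here when home. Axes as processor. The shaft's tip is 38 mm higher. A flat-topped cross key, 5.5 mm wide, 38 mm long, top 12 mm above this point, stands at an unknown angle (not measured): on it the hub stops until a slot meets it. In the last 7 mm two sprung balls resist with some 5 to 15 N.
- lid_hinge (a point): Middle of the lid's hinge line on the processor's -y side, 99 mm from the shaft axis, 147 mm above the table. Axes as processor; the hinge line runs along x.
- lid_tab (a point): Outer end of the grey tab on the clear round lid (180 mm wide, 5 mm thick; tab 44 mm wide, 7 mm thick), 210 mm from the hinge line. Moves with the lid; z of this frame is the normal of the lid's outer face (up when shut).
- lid (a joint): Lid angle in rad: 0 = shut, level on the bowl; 2.1 = wide open, leaning back outside the processor's -y side (as it starts). Pushed from behind past upright (1.57) it sinks shut by its own weight in one to two seconds, slowed by a damper.
- ramekin: Small cream dip cup, 65 mm wide, 37 mm tall, on the table; bystander.
- brush: Flat pastry brush with wooden handle, 196 mm long, on the table; bystander.
- roll_blue: Cutlery rolled in a blue napkin, 222 mm long, 41 mm thick, on the table; bystander.
- roll_light: Cutlery rolled in a light napkin, 222 mm long, 42 mm thick, on the table; bystander.

How it is judged:
By the outcome, as a careful person would: the job done as asked, in the order asked, and still so for the second after the job is handed in, with the robot touching nothing.
It also fails if it takes over 72 s, if anything falls off the work surface, if the arm or the gripper's body presses on something with over 40 N, if the wrist force passes 120 N, or if a joint passes its speed limit or range.

## Working session

There is one attempt and no reset: what is moved stays moved. The work goes in short steps, Python scripts to look and compute and a tool call to move; the robot and the scene stay as the last step left them, time stands still between calls to the robot, and variables do not carry over. Pictures are saved under pics/ and viewed, at most 10 in all, crops included, and the job is handed in when it is done.

Besides the shell and the picture viewer there is one more tool, called after ">>>" as a command line: name --argument value ..., lists and objects as JSON in quotes. send_rows: Moves the arm, as the interface text tells. Its arguments: {"type":"object","properties":{"rows":{"type":"array"},"force":{"type":"number"}},"required":["rows"]}

```bash
mkdir -p pics
cat > h.py <<'E'
from station import *
import numpy as np, cv2
def cam(n):
    c=camera(n); c['R']=cv2.Rodrigues(np.array(c['rvec'],float))[0]; c['t']=np.array(c['tvec'],float).reshape(3); return c
def pts(c):
    K=np.array(c['camera_matrix']); z=c['z_map']; v,u=np.mgrid[:z.shape[0],:z.shape[1]]
    P=np.stack([(u-K[0,2])/K[0,0]*z,(v-K[1,2])/K[1,1]*z,z],-1)
    W=(P-c['t'])@c['R']; W[z==0]=np.nan; return W
def ray(c,u,v,h):
    K=np.array(c['camera_matrix']); d=c['R'].T@np.array([(u-K[0,2])/K[0,0],(v-K[1,2])/K[1,1],1]); o=-c['R'].T@c['t']
    return o+d*(h-o[2])/d[2]
def save(c,n): cv2.imwrite('pics/'+n,c['frame'][:,:,::-1])
E
python3 - <<'E'
from h import *
s=get_obs();print(s)
for n in('top','side'):
    c=cam(n);save(c,n+'0.png');print(n,-c['R'].T@c['t'],c['camera_matrix'])
    np.savez('/tmp/'+n+'.npz',W=pts(c),f=c['frame'])
E
```

```text
{'time_s': 0.0, 'qpos': array([-1.25058039e+00,  3.00460398e-01,  1.52160113e+00, -2.38503816e-06,
        1.32068365e+00, -6.65901111e-02]), 'joint_vel': array([ 0.00112564, -0.00097788, -0.0005918 ,  0.00042536,  0.00114325,
        0.00054616]), 'tau': array([-1.23394613e-03, -5.31811130e+01, -3.52735198e+01,  7.07580778e-02,
        2.44371418e-02, -1.32050814e-04]), 'ee_pos': array([ 0.20739529, -0.5091105 ,  0.20488372]), 'eef_rot': array([-3.14044253e+00, -7.43849163e-05,  3.86806593e-01]), 'force': array([ 0.3440317 , -0.51239034, -0.14019974]), 'moment': array([-0.03589799, -0.01005986, -0.010732  ]), 'grip_force': 0.0, 'grip_width': 0.09403454061631798}
top [0.30232418 0.04287934 1.5250917 ] [[382.50686235   0.         319.50682669]
 [  0.         382.50686235 197.32885578]
 [  0.           0.           1.        ]]
side [0.24473949 1.11944352 1.14992668] [[475.54248751   0.         327.01390633]
 [  0.         475.54248751 200.08777059]
 [  0.           0.           1.        ]]
```

View pics/top0.png

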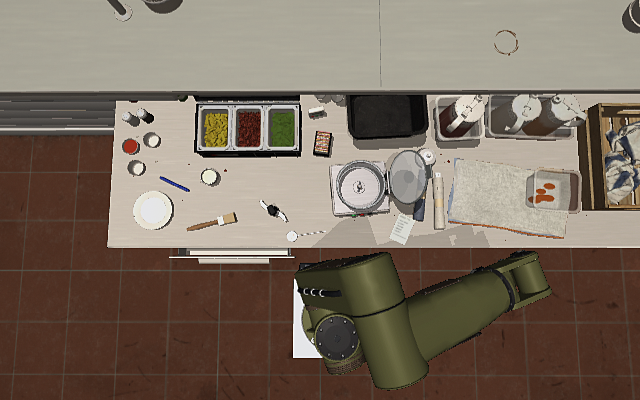

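View pics/side0.png

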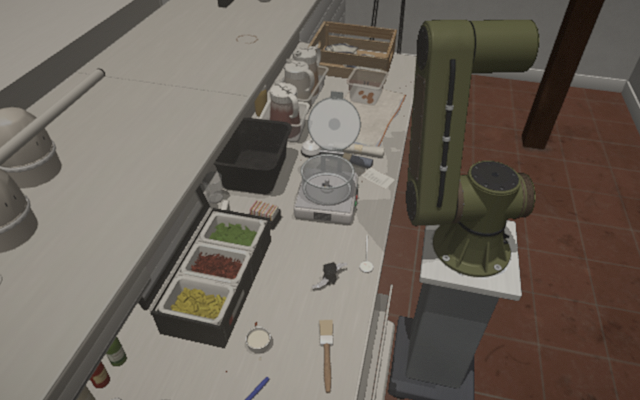

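The top view shows the blade at (272,210), the bowl and shaft at about (361,186), and the lid leaning right at (408,177), with rolls at about (438,200) just beyond it. The side view shows the grip at (330,270).

```bash
cat > m.py <<'E'
from h import *
for n,(u0,u1,v0,v1) in {'top':(250,295,192,228),'side':(305,355,255,300)}.items():
    d=np.load('/tmp/'+n+'.npz');W=d['W'];f=d['f'].astype(int)
    w=W[v0:v1,u0:u1];g=f[v0:v1,u0:u1]
    m=(g.max(-1)<60)&(w[...,2]>0.045)
    p=w[m];print(n,'grip',m.sum(),p.min(0),p.max(0),np.median(p,0))
    t=(w[...,2]>0.062)&(w[...,2]<.08);q=w[t]
    if len(q)>5:
        r=cv2.minAreaRect((q[:,:2]*1000).astype(np.float32));print(' top rect mm',len(q),r,q.mean(0))
    b=(w[...,2]>0.012)&(w[...,2]<.04);q=w[b];print(' blades',len(q));
    if len(q)>5: print(cv2.minAreaRect((q[:,:2]*1000).astype(np.float32)),q.mean(0))
d=np.load('/tmp/top.npz');W=d['W'];f=d['f']
reg=W[120:240,320:450].reshape(-1,3)
for lo,hi in((.08,.105),(.105,.115),(.135,.152),(.2,.26),(.26,.32),(.32,.4)):
    q=reg[(reg[:,2]>lo)&(reg[:,2]<hi)];
    if len(q)>3: print(lo,len(q),q.min(0),q.max(0),q.mean(0),cv2.minAreaRect((q[:,:2]*1000).astype(np.float32)))
b=W[155:220,325:392];g=f[155:220,325:392]
cv2.imwrite('pics/crop1.png',cv2.resize(np.hstack([f[150:225,325:450],f[190:230,245:300][:, :].copy() if 0 else np.zeros((75,5,3),np.uint8)])[:,:,::-1],None,fx=6,fy=6,interpolation=cv2.INTER_CUBIC))
s=np.load('/tmp/side.npz');W=s['W']
reg=W[80:230,285:370].reshape(-1,3)
for lo,hi in((.102,.115),(.137,.152),(.2,.26),(.26,.3),(.3,.36)):
    q=reg[(reg[:,2]>lo)&(reg[:,2]<hi)&(reg[:,0]>.2)];
    if len(q)>3: print('S',lo,len(q),q.min(0),q.max(0),q.mean(0))
E
python3 m.py
```

```text
top grip 63 [0.39843414 0.22087649 0.04709726] [0.43297217 0.25394836 0.07520852] [0.41374714 0.23838964 0.06899314]
 top rect mm 58 ((414.66802978515625, 238.29519653320312), (35.92045211791992, 23.375160217285156), 35.0022087097168) [0.41566772 0.23840366 0.06927986]
 blades 104
((417.2461853027344, 253.06747436523438), (144.8045196533203, 71.76016235351562), 83.0372543334961) [0.41423097 0.23658886 0.02446053]
side grip 92 [0.39949911 0.22783612 0.04516777] [0.43225792 0.2625808  0.07660306] [0.41723541 0.24911891 0.06795323]
 top rect mm 91 ((415.8441162109375, 243.513427734375), (37.5146598815918, 26.157665252685547), 33.90583801269531) [0.4151272  0.24557169 0.06894511]
 blades 192
((414.852783203125, 244.12295532226562), (129.89230346679688, 38.731910705566406), 46.93303680419922) [0.41591749 0.25022653 0.02370522]
0.08 253 [ 0.4162826  -0.44058941  0.08010884] [ 0.76257602 -0.01683844  0.10491628] [ 0.62665802 -0.26063328  0.09276189] ((596.0125122070312, -233.202880859375), (167.61778259277344, 503.57666015625), 34.359710693359375)
0.105 74 [ 0.421563   -0.4386867   0.105102
[... 1013 characters left out ...]
5), (42.8027458190918, 11.593805313110352), 8.064626693725586)
S 0.102 427 [ 0.41578944 -0.78599955  0.1020064 ] [ 0.75602026 -0.00344332  0.11499845] [ 0.54601715 -0.24990211  0.1087447 ]
S 0.137 649 [ 0.4122112  -0.68063167  0.13703433] [ 8.19857559e-01 -6.61717076e-04  1.51980384e-01] [ 0.57636707 -0.22955341  0.14371597]
S 0.2 1157 [ 0.42220444 -0.5271238   0.20004256] [ 0.7783181  -0.20831151  0.25997226] [ 0.53396715 -0.2613999   0.22849237]
S 0.26 564 [ 0.43235818 -0.29322156  0.26000815] [ 0.60029502 -0.24936717  0.29987981] [ 0.51587747 -0.26958624  0.27846619]
S 0.3 156 [ 0.46658803 -0.3033564   0.30012161] [ 0.56631182 -0.27053519  0.32785814] [ 0.51756401 -0.28812855  0.31178114]
```

```bash
ls pics
```

```text
crop1.png
side0.png
top0.png
```

View pics/crop1.png

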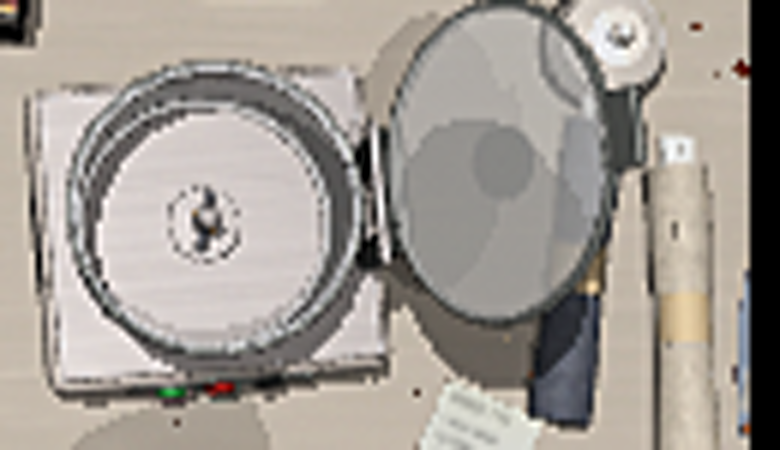

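The crop shows the bowl rim centred near (215,208) in crop pixels, the shaft in the middle, buttons at the bottom (−x) and the lid leaning toward −y. The grip is about 38×24 mm at a yaw of about 35°.

```bash
cat >> h.py <<'E'
def go(p,yaw=None):
    s=get_obs(); a,b,y=s['eef_rot']; from scipy.spatial.transform import Rotation as Ro
    R=Ro.from_euler('xyz',[a,b,y]).as_matrix(); d=R.T@(np.array(p)-s['ee_pos'])*1000
    print('t %.1f tcp %s yaw %.1f q6 %.2f F %s W %.3f'%(s['time_s'],s['ee_pos'].round(4),np.degrees(y),s['qpos'][5],s['force'].round(1),s['grip_width']))
    print('tool shift mm',d.round(1), 'roll',None if yaw is None else round(np.degrees(y)-yaw,1))
E
python3 - <<'E'
from h import *
for n in('top','side'):
    W=np.load('/tmp/'+n+'.npz')['W'].reshape(-1,3)
    c=np.array([.498,-.095]);r=np.hypot(*(W[:,:2]-c).T)
    m=(abs(W[:,2]-.144)<.006)&(r<.097)&(r>.075)&(W[:,1]>-.17)
    q=W[m];A=np.c_[2*q[:,:2],np.ones(len(q))];x=np.linalg.lstsq(A,(q[:,:2]**2).sum(1),rcond=None)[0]
    print(n,'rim',m.sum(),x[:2],np.sqrt(x[2]+x[0]**2+x[1]**2),q[:,2].max())
    m=(r<.012)&(W[:,2]>.095);print(' shaft',m.sum(),W[m].mean(0),W[m].max(0))
    m=(abs(W[:,0]-.5)<.15)&(abs(W[:,1]+.09)<.15)&(abs(W[:,2]-.066)<.004);q=W[m]
    if n=='top':
        m=(abs(W[:,0]-.415)<.04)&(abs(W[:,1]-.24)<.04)&(W[:,2]>.066)&(W[:,2]<.08);q=W[m];print(cv2.minAreaRect((q[:,:2]*1000).astype(np.float32)),q.mean(0),len(q))
go([.498,-.095,.40],35)
E
```

```text
top rim 239 [ 0.5022227  -0.09537253] 0.08662912305239176 0.14988411506911956
 shaft 14 [ 0.50182813 -0.09591653  0.10562452] [ 0.5091557  -0.09076261  0.1113764 ]
((415.24676513671875, 238.4078369140625), (34.79636764526367, 20.82019805908203), 34.169734954833984) [0.41688558 0.23908017 0.0705594 ] 46
side rim 271 [ 0.50172389 -0.09162185] 0.08633045337952552 0.1498258773263791
 shaft 20 [ 0.50047552 -0.08995801  0.10289869] [ 0.50669981 -0.08417506  0.11037204]
t 0.1 tcp [ 0.2074 -0.5092  0.2049] yaw 22.2 q6 -0.07 F [0.6 0.4 0.2] W 0.094
tool shift mm [ 425.4 -274.1 -194.8] roll -12.8
```

>>> send_rows --rows '[{"dz": -35},{"dz": -35},{"dz": -35},{"dz": -35},{"dz": -35},{"dz": -25},{"dx": 15,"dy": -10},{"dx": 25,"dy": -16},{"dx": 32,"dy": -20},{"dx": 32,"dy": -20},{"dx": 32,"dy": -20},{"dx": 32,"dy": -20}]'

```text
invalid input at $.rows[0]: expected keys dx, dy, dz, roll, jaw
```

>>> send_rows --rows '[{"dx": 32,"dy": -20},{"dx": 32,"dy": -20},{"dx": 32,"dy": -20},{"dx": 32,"dy": -20},{"dx": 32,"dy": -20},{"dx": 32,"dy": -20},{"dx": 32,"dy": -20},{"dx": 32,"dy": -20},{"dx": 12,"dy": -8},{"dx": 0},{"dx": 0}]'

```text
invalid input at $.rows[0]: expected keys dx, dy, dz, roll, jaw
```

Run:
```python
from h import *
go([.502,-.0945,.40],35)
go([.416,.239,.20],35)
c=cam('wrist');save(c,'w1.png')
np.savez('/tmp/w1.npz',W=pts(c),f=c['frame'])
print(-c['R'].T@c['t'],c['R'][2],c['camera_matrix'][0])
```

```text
t 0.1 tcp [ 0.2074 -0.5092  0.2049] yaw 22.2 q6 -0.07 F [0.6 0.4 0.2] W 0.094
tool shift mm [ 429.3 -273.1 -194.8] roll -12.8
t 0.1 tcp [ 0.2074 -0.5092  0.2049] yaw 22.2 q6 -0.07 F [0.6 0.4 0.2] W 0.094
tool shift mm [ 475.5 -614.2    5.6] roll -12.8
[ 0.27160235 -0.48369956  0.38438371] [-0.22392157 -0.09015264 -0.97042858] [348.16860672   0.         321.03849168]
```

View pics/w1.png

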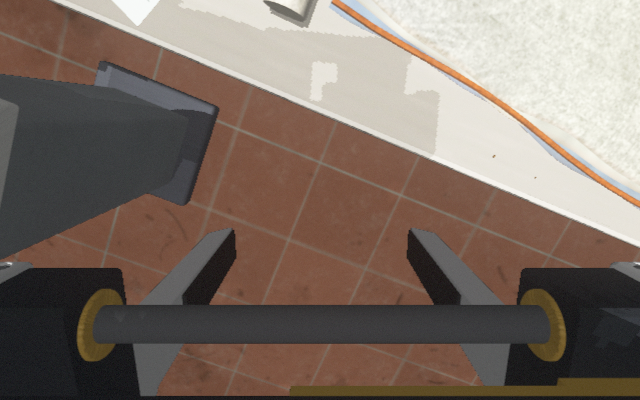

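The wrist view from the start pose shows only the floor and the counter edge, because the moves were refused: every row needs all five keys. I'm resending them in full.

>>> send_rows --rows '[{"dx": 0,"dy": 0,"dz": -35,"roll": 0,"jaw": -1},{"dx": 0,"dy": 0,"dz": -35,"roll": 0,"jaw": -1},{"dx": 0,"dy": 0,"dz": -35,"roll": 0,"jaw": -1},{"dx": 0,"dy": 0,"dz": -35,"roll": 0,"jaw": -1},{"dx": 0,"dy": 0,"dz": -35,"roll": 0,"jaw": -1},{"dx": 0,"dy": 0,"dz": -25,"roll": 0,"jaw": -1},{"dx": 15,"dy": -10,"dz": 0,"roll": 0,"jaw": -1},{"dx": 25,"dy": -16,"dz": 0,"roll": 0,"jaw": -1},{"dx": 32,"dy": -20,"dz": 0,"roll": 0,"jaw": -1},{"dx": 32,"dy": -20,"dz": 0,"roll": 0,"jaw": -1},{"dx": 32,"dy": -20,"dz": 0,"roll": 0,"jaw": -1},{"dx": 32,"dy": -20,"dz": 0,"roll": 0,"jaw": -1}]'

```text
time_s: 1.15
ee_pos: [0.3237, -0.3462, 0.4053]
eef_rot: [-3.141, 0.0, 0.386]
force: [0.4, -0.9, 0.1]
grip_width: 0.094
grip_force: 0.0
```

>>> send_rows --rows '[{"dx": 32,"dy": -20,"dz": 0,"roll": 0,"jaw": -1},{"dx": 32,"dy": -20,"dz": 0,"roll": 0,"jaw": -1},{"dx": 32,"dy": -20,"dz": 0,"roll": 0,"jaw": -1},{"dx": 32,"dy": -20,"dz": 0,"roll": 0,"jaw": -1},{"dx": 32,"dy": -20,"dz": 0,"roll": 0,"jaw": -1},{"dx": 32,"dy": -20,"dz": 0,"roll": 0,"jaw": -1},{"dx": 10,"dy": -7,"dz": 0,"roll": 0,"jaw": -1},{"dx": 0,"dy": 0,"dz": 0,"roll": 0,"jaw": -1}]'

```text
time_s: 1.82
ee_pos: [0.4633, -0.1519, 0.405]
eef_rot: [-3.141, 0.0, 0.39]
force: [-0.1, -0.7, -0.2]
grip_width: 0.0942
grip_force: 0.0
```

Run:
```python
from h import *
go([.502,-.0945,.40],35)
go([.416,.239,.20],35)
c=cam('wrist');save(c,'w2.png')
np.savez('/tmp/w2.npz',W=pts(c),f=c['frame'])
```

```text
t 1.8 tcp [ 0.4633 -0.1519  0.405 ] yaw 22.4 q6 0.79 F [-0.1 -0.7 -0.2] W 0.094
tool shift mm [ 57.7 -38.4   5. ] roll -12.6
t 1.8 tcp [ 0.4633 -0.1519  0.405 ] yaw 22.4 q6 0.79 F [-0.1 -0.7 -0.2] W 0.094
tool shift mm [ 105.1 -379.3  205.3] roll -12.6
```

View pics/w2.png

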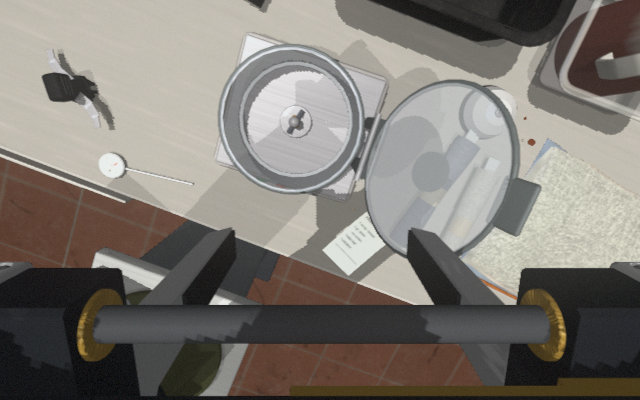

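The wrist view shows the bowl with the shaft and key at (295,122), the blade grip at about (65,87), and the lid with its tab at (518,205). I'll measure the shaft, key angle and grip from it.

Run:
```python
from h import *
d=np.load('/tmp/w2.npz');W=d['W'];f=d['f']
c=np.array([.502,-.0945]);w=W.reshape(-1,3);r=np.hypot(*(w[:,:2]-c).T)
m=(r<.012)&(w[:,2]>.092);print('shaft',m.sum(),w[m].mean(0),w[m].max(0))
m=(abs(w[:,2]-.146)<.005)&(r<.097)&(r>.075)&(w[:,1]>-.17);q=w[m]
x=np.linalg.lstsq(np.c_[2*q[:,:2],np.ones(len(q))],(q[:,:2]**2).sum(1),rcond=None)[0];print('rim',m.sum(),x[:2],np.sqrt(x[2]+x[0]**2+x[1]**2))
c=x[:2];r=np.hypot(*(w[:,:2]-c).T)
m=(r<.024)&(r>.009)&(w[:,2]>.079)&(w[:,2]<.09);q=w[m]-np.r_[c,0];a=np.arctan2(q[:,1],q[:,0])
print('key n',m.sum(),np.degrees(np.angle(np.exp(4j*a).mean())/4),abs(np.exp(4j*a).mean()),'2fold',np.degrees(np.angle(np.exp(2j*a).mean())/2),abs(np.exp(2j*a).mean()))
print(np.histogram(np.degrees(a)%360,24,(0,360))[0])
q=w[(abs(w[:,0]-.416)<.05)&(abs(w[:,1]-.239)<.05)&(w[:,2]>.066)&(w[:,2]<.08)];print('grip',len(q),cv2.minAreaRect((q[:,:2]*1000).astype(np.float32)),q.mean(0))
cv2.imwrite('pics/k.png',np.hstack([cv2.resize(f[95:150,265:325],None,fx=7,fy=7,interpolation=cv2.INTER_CUBIC),cv2.resize(f[40:135,30:110],(324,385))])[:,:,::-1])
```

```text
shaft 102 [ 0.50264422 -0.09679579  0.10712632] [ 0.5094992  -0.08922324  0.11140034]
rim 2356 [ 0.50253451 -0.09625971] 0.08642662612225707
key n 60 -11.893326152425157 0.8698371191671296 2fold -11.914528414280651 0.9661293741815363
[ 0  0  0  0  0  0  0  0  0  0  9 19  2  0  0  0  0  0  0  0  0  1 12 17]
grip 446 ((415.7460021972656, 238.15408325195312), (37.33076477050781, 24.510196685791016), 30.774444580078125) [0.41609726 0.23702334 0.06954892]
```

View pics/k.png

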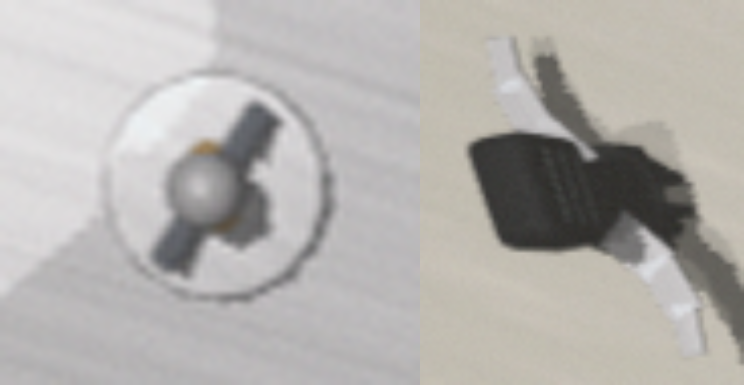

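The key is a single bar at about −12° yaw. The grip is at (0.416, 0.238) with a yaw of about 32°. Going to grasp.

>>> send_rows --rows '[{"dx": 5,"dy": -17,"dz": 0,"roll": -4.8,"jaw": -1},{"dx": 0,"dy": 0,"dz": 0,"roll": -4.8,"jaw": -1},{"dx": 0,"dy": 0,"dz": 0,"roll": 0,"jaw": -1}]'

```text
time_s: 2.12
ee_pos: [0.4599, -0.1371, 0.4056]
eef_rot: [3.141, -0.0, 0.558]
force: [0.9, 0.5, 0.6]
grip_width: 0.0939
grip_force: 0.0
```

```bash
python3 -c "
from h import *
go([.4157,.238,.041],32)"
```

```text
t 2.1 tcp [ 0.4599 -0.1371  0.4056] yaw 31.9 q6 0.65 F [0.9 0.5 0.6] W 0.094
tool shift mm [ 161.  -341.8  364.5] roll -0.1
```

>>> send_rows --rows '[{"dx": 7,"dy": -15,"dz": 5,"roll": 0,"jaw": -1},{"dx": 14,"dy": -29.8,"dz": 10,"roll": 0,"jaw": -1},{"dx": 14,"dy": -29.7,"dz": 15,"roll": 0,"jaw": -1},{"dx": 14,"dy": -29.7,"dz": 15,"roll": 0,"jaw": -1},{"dx": 14,"dy": -29.7,"dz": 15,"roll": 0,"jaw": -1},{"dx": 14,"dy": -29.7,"dz": 15,"roll": 0,"jaw": -1},{"dx": 14,"dy": -29.7,"dz": 15,"roll": 0,"jaw": -1},{"dx": 14,"dy": -29.7,"dz": 15,"roll": 0,"jaw": -1},{"dx": 14,"dy": -29.7,"dz": 15,"roll": 0,"jaw": -1},{"dx": 14,"dy": -29.7,"dz": 15,"roll": 0,"jaw": -1},{"dx": 14,"dy": -29.7,"dz": 15,"roll": 0,"jaw": -1},{"dx": 14,"dy": -29.7,"dz": 10,"roll": 0,"jaw": -1}]'

```text
time_s: 3.12
ee_pos: [0.4172, 0.2392, 0.2442]
eef_rot: [3.141, 0.001, 0.55]
force: [0.7, 0.1, -0.8]
grip_width: 0.0942
grip_force: 0.0
```

>>> send_rows --rows '[{"dx": 0,"dy": 0,"dz": 30,"roll": 0,"jaw": -1},{"dx": 0,"dy": 0,"dz": 30,"roll": 0,"jaw": -1},{"dx": 0,"dy": 0,"dz": 20,"roll": 0,"jaw": -1},{"dx": 0,"dy": 0,"dz": 0,"roll": 0,"jaw": -1}]'

```text
time_s: 3.45
ee_pos: [0.4163, 0.2372, 0.1618]
eef_rot: [-3.141, 0.006, 0.551]
force: [-0.1, 0.6, -0.5]
grip_width: 0.094
grip_force: 0.0
```

```bash
python3 -c "
from h import *
go([.4157,.238,.041],32)
c=cam('wrist');w=pts(c).reshape(-1,3);save(c,'w3.png')
q=w[(abs(w[:,0]-.416)<.05)&(abs(w[:,1]-.239)<.05)&(w[:,2]>.066)&(w[:,2]<.08)];print('grip',len(q),cv2.minAreaRect((q[:,:2]*1000).astype(np.float32)),q.mean(0))
"
```

```text
t 3.5 tcp [0.4163 0.2372 0.1618] yaw 31.5 q6 1.46 F [-0.1  0.6 -0.5] W 0.094
tool shift mm [  0.7  -0.9 120.8] roll -0.5
grip 1234 ((417.08599853515625, 239.67062377929688), (36.30002212524414, 23.80000114440918), 31.18590545654297) [0.41729381 0.24006361 0.06969178]
```

>>> send_rows --rows '[{"dx": 1.8,"dy": -1.6,"dz": 25,"roll": 0,"jaw": -1},{"dx": 0,"dy": 0,"dz": 30,"roll": 0,"jaw": -1},{"dx": 0,"dy": 0,"dz": 30,"roll": 0,"jaw": -1},{"dx": 0,"dy": 0,"dz": 20,"roll": 0,"jaw": -1},{"dx": 0,"dy": 0,"dz": 15,"roll": 0,"jaw": -1},{"dx": 0,"dy": 0,"dz": 0,"roll": 0,"jaw": -1},{"dx": 0,"dy": 0,"dz": 0,"roll": 0,"jaw": -1}]'

```text
time_s: 4.08
ee_pos: [0.4191, 0.2411, 0.0468]
eef_rot: [3.141, -0.001, 0.553]
force: [0.1, 0.9, 0.6]
grip_width: 0.0939
grip_force: 0.0
```

>>> send_rows --force 30 --rows '[{"dx": 0,"dy": 0,"dz": 0,"roll": 0,"jaw": 0.2},{"dx": 0,"dy": 0,"dz": 0,"roll": 0,"jaw": 1},{"dx": 0,"dy": 0,"dz": 0,"roll": 0,"jaw": 1},{"dx": 0,"dy": 0,"dz": 0,"roll": 0,"jaw": 1},{"dx": 0,"dy": 0,"dz": 0,"roll": 0,"jaw": 1},{"dx": 0,"dy": 0,"dz": 0,"roll": 0,"jaw": 1},{"dx": 0,"dy": 0,"dz": 0,"roll": 0,"jaw": 1},{"dx": 0,"dy": 0,"dz": 0,"roll": 0,"jaw": 1}]'

```text
time_s: 4.75
ee_pos: [0.4181, 0.2413, 0.0455]
eef_rot: [3.142, 0.0, 0.554]
force: [-0.5, -0.0, -0.0]
grip_width: 0.0439
grip_force: 0.0
```

>>> send_rows --rows '[{"dx": 0,"dy": 0,"dz": 4.5,"roll": 0,"jaw": 0.1},{"dx": 0,"dy": 0,"dz": 0,"roll": 0,"jaw": 0.2},{"dx": 0,"dy": 0,"dz": 0,"roll": 0,"jaw": 1},{"dx": 0,"dy": 0,"dz": 0,"roll": 0,"jaw": 1},{"dx": 0,"dy": 0,"dz": 0,"roll": 0,"jaw": 1},{"dx": 0,"dy": 0,"dz": 0,"roll": 0,"jaw": 1},{"dx": 0,"dy": 0,"dz": 0,"roll": 0,"jaw": 1},{"dx": 0,"dy": 0,"dz": 0,"roll": 0,"jaw": 1},{"dx": 0,"dy": 0,"dz": 0,"roll": 0,"jaw": 1}]'

```text
time_s: 5.5
ee_pos: [0.4183, 0.2413, 0.0411]
eef_rot: [3.141, -0.0, 0.554]
force: [1.0, -0.3, 1.9]
grip_width: 0.0237
grip_force: 40.4
```

```bash
python3 -c "
from h import *
go([.5025,-.0962,.25],-12)
c=cam('wrist');save(c,'w4.png')"
```

```text
t 5.5 tcp [0.4183 0.2413 0.0411] yaw 31.8 q6 1.46 F [ 1.  -0.3  1.9] W 0.024
tool shift mm [-106.   331.3 -208.9] roll 43.8
```

View pics/w4.png

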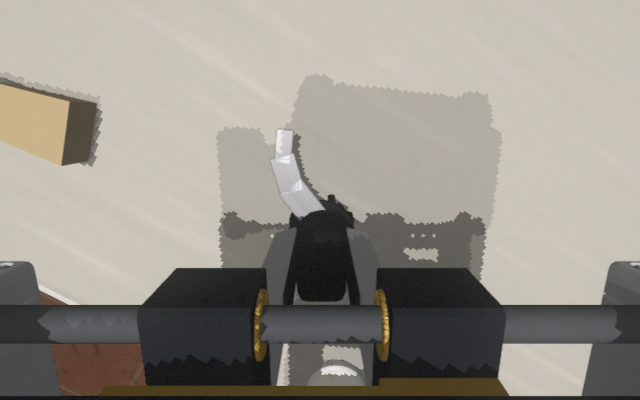

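The view shows the block held between the pads, width 23.7 mm. Lifting and turning toward the key angle.

>>> send_rows --rows '[{"dx": 0,"dy": 0,"dz": -15,"roll": 0,"jaw": 1},{"dx": 0,"dy": 0,"dz": -30,"roll": 0,"jaw": 1},{"dx": 0,"dy": 0,"dz": -30,"roll": 4,"jaw": 1},{"dx": 0,"dy": 0,"dz": -30,"roll": 6,"jaw": 1},{"dx": 0,"dy": 0,"dz": -30,"roll": 6,"jaw": 1},{"dx": 0,"dy": 0,"dz": -30,"roll": 6,"jaw": 1},{"dx": 0,"dy": 0,"dz": -30,"roll": 6,"jaw": 1},{"dx": 0,"dy": 0,"dz": -20,"roll": 6,"jaw": 1},{"dx": 0,"dy": 0,"dz": 0,"roll": 4,"jaw": 1},{"dx": 0,"dy": 0,"dz": 0,"roll": 0,"jaw": 1}]'

```text
time_s: 6.38
ee_pos: [0.4181, 0.2414, 0.2566]
eef_rot: [-3.141, -0.001, -0.112]
force: [-1.3, 0.1, -2.6]
grip_width: 0.024
grip_force: 40.3
```

```bash
cat > gr.py <<'E'
from h import *
go([.5025,-.0962,.25],-12)
s=get_obs();c=cam('wrist');w=pts(c);y=s['eef_rot'][2];d=w-s['ee_pos']
tx=d[...,0]*np.cos(y)+d[...,1]*np.sin(y);ty=d[...,0]*np.sin(y)-d[...,1]*np.cos(y);tz=-d[...,2]
m=(abs(ty)<.011)&(abs(tx)<.04)&(c['frame'].max(-1)<75)
for lo in np.arange(-.034,.02,.004):
    k=m&(tz>=lo)&(tz<lo+.004)
    if k.sum()>3: print('%.3f'%lo,k.sum(),'tx',np.percentile(tx[k],[1,50,99]).round(4),'ty',np.percentile(ty[k],[1,99]).round(4))
E
python3 gr.py
```

```text
t 6.4 tcp [0.4181 0.2414 0.2566] yaw -6.4 q6 2.13 F [-1.3  0.1 -2.6] W 0.024
tool shift mm [121.6 326.1   6.4] roll 5.6
-0.034 181 tx [-0.0146 -0.0007  0.0133] ty [-0.011   0.0083]
-0.030 2975 tx [-0.0186  0.0002  0.0163] ty [-0.0101  0.0108]
-0.026 255 tx [-0.0149  0.0165  0.0176] ty [-0.011   0.0109]
-0.022 109 tx [0.0148 0.0171 0.0177] ty [-0.0101  0.0107]
-0.018 104 tx [0.0132 0.0171 0.0176] ty [-0.0107  0.0104]
-0.014 97 tx [0.0148 0.0171 0.0176] ty [-0.0101  0.0107]
-0.010 91 tx [0.014  0.0171 0.0175] ty [-0.0104  0.0105]
-0.006 30 tx [0.0134 0.017  0.0172] ty [-0.0106  0.0104]
0.014 38 tx [0.0109 0.0115 0.0125] ty [-0.0051  0.0069]
0.018 181 tx [0.0094 0.0123 0.0179] ty [-0.0085  0.0108]
```

>>> send_rows --rows '[{"dx": 5,"dy": 13,"dz": 0,"roll": 0,"jaw": 1},{"dx": 11,"dy": 30,"dz": 0,"roll": 0,"jaw": 1},{"dx": 12,"dy": 31,"dz": 0,"roll": 0,"jaw": 1},{"dx": 12,"dy": 31,"dz": 0,"roll": 0,"jaw": 1},{"dx": 12,"dy": 31,"dz": 0,"roll": 0,"jaw": 1},{"dx": 12,"dy": 31,"dz": 0,"roll": 0,"jaw": 1},{"dx": 12,"dy": 31,"dz": 0,"roll": 0,"jaw": 1},{"dx": 12,"dy": 31,"dz": 0,"roll": 0,"jaw": 1},{"dx": 12,"dy": 31,"dz": 0,"roll": 0,"jaw": 1},{"dx": 12,"dy": 31,"dz": 0,"roll": 0,"jaw": 1},{"dx": 8,"dy": 22,"dz": 0,"roll": 0,"jaw": 1},{"dx": 3,"dy": 13,"dz": 0,"roll": 0,"jaw": 1}]'

```text
time_s: 7.43
ee_pos: [0.5049, -0.0983, 0.2544]
eef_rot: [-3.141, 0.003, -0.108]
force: [0.1, 0.7, -2.7]
grip_width: 0.0236
grip_force: 40.1
```

>>> send_rows --rows '[{"dx": 0,"dy": 0,"dz": 0,"roll": 0,"jaw": 1},{"dx": 0,"dy": 0,"dz": 0,"roll": 0,"jaw": 1},{"dx": 0,"dy": 0,"dz": 0,"roll": 0,"jaw": 1}]'

```text
time_s: 7.68
ee_pos: [0.5047, -0.095, 0.2556]
eef_rot: [-3.141, 0.001, -0.107]
force: [-0.0, 0.4, -1.2]
grip_width: 0.0237
grip_force: 40.1
```

Run:
```python
from h import *
go([.5025+.0017*np.cos(.11),-.0962-.0017*np.sin(.11),.16])
c=cam('wrist');w=pts(c).reshape(-1,3);save(c,'w5.png')
b=np.array([.5025,-.0962]);r=np.hypot(*(w[:,:2]-b).T)
m=(abs(w[:,2]-.146)<.005)&(r<.097)&(r>.075)&(w[:,1]>-.17);q=w[m]
x=np.linalg.lstsq(np.c_[2*q[:,:2],np.ones(len(q))],(q[:,:2]**2).sum(1),rcond=None)[0];print('rim',m.sum(),x[:2],np.sqrt(x[2]+x[0]**2+x[1]**2),q.min(0),q.max(0))
```

```text
t 7.7 tcp [ 0.5047 -0.095   0.2556] yaw -6.1 q6 1.42 F [-0.   0.4 -1.2] W 0.024
tool shift mm [-0.3  1.4 95.6] roll None
rim 3519 [ 0.50325725 -0.09583471] 0.08607939936786621 [ 0.41802347 -0.16999014  0.14100429] [ 0.59275697 -0.00599023  0.14868673]
```

>>> send_rows --rows '[{"dx": 0,"dy": 1.2,"dz": 15,"roll": 0,"jaw": 1},{"dx": 0,"dy": 0,"dz": 25,"roll": 0,"jaw": 1},{"dx": 0,"dy": 0,"dz": 25,"roll": 0,"jaw": 1},{"dx": 0,"dy": 0,"dz": 20,"roll": 0,"jaw": 1},{"dx": 0,"dy": 0,"dz": 8,"roll": 0,"jaw": 1},{"dx": 0,"dy": 0,"dz": 4,"roll": 0,"jaw": 1},{"dx": 0,"dy": 0,"dz": 3,"roll": 0,"jaw": 1},{"dx": 0,"dy": 0,"dz": 2,"roll": 0,"jaw": 1},{"dx": 0,"dy": 0,"dz": 2,"roll": 0,"jaw": 1},{"dx": 0,"dy": 0,"dz": 0,"roll": 0,"jaw": 1}]'

```text
time_s: 8.57
ee_pos: [0.505, -0.0973, 0.1524]
eef_rot: [3.142, -0.001, -0.109]
force: [-0.2, -0.5, -1.7]
grip_width: 0.0239
grip_force: 40.1
```

```bash
python3 -c "
from h import *
go([.5049,-.0960,.13]);s=get_obs();print(s['moment'])"
```

```text
t 8.6 tcp [ 0.505  -0.0973  0.1524] yaw -6.2 q6 1.42 F [-0.2 -0.5 -1.7] W 0.024
tool shift mm [-0.3 -1.3 22.4] roll None
[ 0.03111164 -0.03455903 -0.02092525]
```

>>> send_rows --rows '[{"dx": 0,"dy": -0.6,"dz": 2,"roll": 0,"jaw": 1},{"dx": 0,"dy": 0,"dz": 2,"roll": 0,"jaw": 1},{"dx": 0,"dy": 0,"dz": 2,"roll": 0,"jaw": 1},{"dx": 0,"dy": 0,"dz": 2,"roll": 0,"jaw": 1},{"dx": 0,"dy": 0,"dz": 0,"roll": 0,"jaw": 1}]'

```text
time_s: 8.98
ee_pos: [0.5047, -0.0966, 0.1435]
eef_rot: [-3.141, 0.001, -0.109]
force: [-0.4, 1.4, -2.0]
grip_width: 0.0242
grip_force: 40.1
```

```bash
python3 -c "
from h import *
go([.5049,-.0960,.13]);s=get_obs();print(s['moment'])"
```

```text
t 9.0 tcp [ 0.5047 -0.0966  0.1435] yaw -6.2 q6 1.42 F [-0.4  1.4 -2. ] W 0.024
tool shift mm [ 0.2 -0.7 13.5] roll None
[ 0.10407466  0.12853983 -0.04292161]
```

>>> send_rows --rows '[{"dx": 0,"dy": 0,"dz": 2,"roll": 0,"jaw": 1},{"dx": 0,"dy": 0,"dz": 2,"roll": 0,"jaw": 1},{"dx": 0,"dy": 0,"dz": 2,"roll": 0,"jaw": 1},{"dx": 0,"dy": 0,"dz": 0,"roll": 0,"jaw": 1}]'

```text
time_s: 9.32
ee_pos: [0.5047, -0.0966, 0.1375]
eef_rot: [-3.141, 0.001, -0.109]
force: [-0.9, 1.5, -3.4]
grip_width: 0.0238
grip_force: 40.1
```

>>> send_rows --rows '[{"dx": 0,"dy": 0,"dz": 2,"roll": 0,"jaw": 1},{"dx": 0,"dy": 0,"dz": 2,"roll": 0,"jaw": 1},{"dx": 0,"dy": 0,"dz": 2,"roll": 0,"jaw": 1},{"dx": 0,"dy": 0,"dz": 1,"roll": 0,"jaw": 1},{"dx": 0,"dy": 0,"dz": 0,"roll": 0,"jaw": 1}]'

```text
time_s: 9.73
ee_pos: [0.5048, -0.0966, 0.1306]
eef_rot: [-3.141, 0.0, -0.109]
force: [-1.2, 3.4, -3.6]
grip_width: 0.0241
grip_force: 39.8
```

```bash
python3 -c "
from h import *
go([.5049,-.0960,.113]);s=get_obs();print(s['moment'])"
```

```text
t 9.7 tcp [ 0.5048 -0.0966  0.1306] yaw -6.2 q6 1.42 F [-1.2  3.4 -3.6] W 0.024
tool shift mm [ 0.1 -0.6 17.6] roll None
[0.73226979 0.27603949 0.010866  ]
```

>>> send_rows --rows '[{"dx": -0.2,"dy": -0.5,"dz": 0,"roll": 0,"jaw": 1},{"dx": 0,"dy": 0,"dz": 1.5,"roll": 0,"jaw": 1},{"dx": 0,"dy": 0,"dz": 1.5,"roll": 0,"jaw": 1},{"dx": 0,"dy": 0,"dz": 1.5,"roll": 0,"jaw": 1},{"dx": 0,"dy": 0,"dz": 0,"roll": 0,"jaw": 1}]'

```text
time_s: 10.15
ee_pos: [0.5048, -0.0963, 0.1262]
eef_rot: [3.142, -0.0, -0.109]
force: [0.7, 1.1, -2.7]
grip_width: 0.0242
grip_force: 39.8
```

>>> send_rows --rows '[{"dx": 0,"dy": 0,"dz": 0.5,"roll": 0,"jaw": 1},{"dx": 0,"dy": 0,"dz": 0.5,"roll": 0,"jaw": 1},{"dx": 0,"dy": 0,"dz": 0,"roll": 0,"jaw": 1}]'

```text
time_s: 10.4
ee_pos: [0.5048, -0.0963, 0.1254]
eef_rot: [3.142, -0.0, -0.109]
force: [0.1, 1.1, -1.6]
grip_width: 0.024
grip_force: 39.8
```

>>> send_rows --rows '[{"dx": 0,"dy": 0,"dz": 0.5,"roll": 0,"jaw": 1},{"dx": 0,"dy": 0,"dz": 0.5,"roll": 0,"jaw": 1},{"dx": 0,"dy": 0,"dz": 0,"roll": 0,"jaw": 1}]'

```text
time_s: 10.65
ee_pos: [0.5049, -0.0963, 0.1248]
eef_rot: [3.141, -0.001, -0.109]
force: [-0.4, 2.2, 2.5]
grip_width: 0.0239
grip_force: 40.1
```

>>> send_rows --rows '[{"dx": 0,"dy": 0,"dz": 0.3,"roll": 0,"jaw": 1},{"dx": 0,"dy": 0,"dz": 0.3,"roll": 0,"jaw": 1},{"dx": 0,"dy": 0,"dz": 0,"roll": 0,"jaw": 1}]'

```text
time_s: 10.9
ee_pos: [0.505, -0.0962, 0.1246]
eef_rot: [3.141, -0.001, -0.109]
force: [-1.5, 2.2, 8.8]
grip_width: 0.0238
grip_force: 40.3
```

The hub is resting on the key at the predicted height with about 8 N. Turning gently toward −12°.

>>> send_rows --rows '[{"dx": 0,"dy": 0,"dz": -0.2,"roll": 0.7,"jaw": 1},{"dx": 0,"dy": 0,"dz": 0,"roll": 0.7,"jaw": 1},{"dx": 0,"dy": 0,"dz": 0,"roll": 0.7,"jaw": 1},{"dx": 0,"dy": 0,"dz": 0,"roll": 0.7,"jaw": 1},{"dx": 0,"dy": 0,"dz": 0,"roll": 0,"jaw": 1}]'

```text
time_s: 11.32
ee_pos: [0.5048, -0.0964, 0.1245]
eef_rot: [3.141, -0.0, -0.158]
force: [-1.2, 0.8, 5.9]
grip_width: 0.0238
grip_force: 40.2
```

>>> send_rows --rows '[{"dx": 0,"dy": 0,"dz": 0,"roll": 0.7,"jaw": 1},{"dx": 0,"dy": 0,"dz": 0,"roll": 0.7,"jaw": 1},{"dx": 0,"dy": 0,"dz": 0,"roll": 0.7,"jaw": 1},{"dx": 0,"dy": 0,"dz": 0,"roll": 0,"jaw": 1}]'

```text
time_s: 11.65
ee_pos: [0.5047, -0.0962, 0.1238]
eef_rot: [3.142, 0.0, -0.195]
force: [1.0, 0.6, -1.6]
grip_width: 0.0238
grip_force: 39.9
```

The force has dropped off: a slot has met the key. Feeding down in small steps.

>>> send_rows --rows '[{"dx": 0,"dy": 0,"dz": 0,"roll": 0.8,"jaw": 1},{"dx": 0,"dy": 0,"dz": 0.7,"roll": 0,"jaw": 1},{"dx": 0,"dy": 0,"dz": 0.7,"roll": 0,"jaw": 1},{"dx": 0,"dy": 0,"dz": 0.7,"roll": 0,"jaw": 1},{"dx": 0,"dy": 0,"dz": 0,"roll": 0,"jaw": 1}]'

```text
time_s: 12.07
ee_pos: [0.5046, -0.0962, 0.1217]
eef_rot: [3.142, 0.0, -0.208]
force: [0.0, 0.1, -1.3]
grip_width: 0.0236
grip_force: 39.8
```

```bash
python3 -c "
from h import *
go([.5049,-.0960,.113]);s=get_obs();print(s['moment'])"
```

```text
t 12.1 tcp [ 0.5046 -0.0962  0.1217] yaw -11.9 q6 1.52 F [ 0.   0.1 -1.3] W 0.024
tool shift mm [ 0.2 -0.3  8.7] roll None
[-0.00986926 -0.00174888 -0.0033126 ]
```

Clear of the key with negligible load. On to the catch.

>>> send_rows --rows '[{"dx": 0,"dy": 0,"dz": 0.7,"roll": 0,"jaw": 1},{"dx": 0,"dy": 0,"dz": 0.7,"roll": 0,"jaw": 1},{"dx": 0,"dy": 0,"dz": 0.7,"roll": 0,"jaw": 1},{"dx": 0,"dy": 0,"dz": 0.5,"roll": 0,"jaw": 1},{"dx": 0,"dy": 0,"dz": 0,"roll": 0,"jaw": 1}]'

```text
time_s: 12.48
ee_pos: [0.5049, -0.0962, 0.1194]
eef_rot: [-3.141, -0.0, -0.208]
force: [1.4, 1.4, -1.9]
grip_width: 0.0239
grip_force: 39.8
```

>>> send_rows --rows '[{"dx": 0,"dy": 0,"dz": 0.5,"roll": 0,"jaw": 1},{"dx": 0,"dy": 0,"dz": 0.5,"roll": 0,"jaw": 1},{"dx": 0,"dy": 0,"dz": 0.5,"roll": 0,"jaw": 1},{"dx": 0,"dy": 0,"dz": 0,"roll": 0,"jaw": 1}]'

```text
time_s: 12.82
ee_pos: [0.505, -0.0962, 0.1179]
eef_rot: [-3.141, -0.001, -0.208]
force: [3.4, 0.9, -1.9]
grip_width: 0.0236
grip_force: 39.8
```

>>> send_rows --rows '[{"dx": 0,"dy": 0,"dz": 0.5,"roll": 0,"jaw": 1},{"dx": 0,"dy": 0,"dz": 0.5,"roll": 0,"jaw": 1},{"dx": 0,"dy": 0,"dz": 0.5,"roll": 0,"jaw": 1},{"dx": 0,"dy": 0,"dz": 0,"roll": 0,"jaw": 1}]'

```text
time_s: 13.15
ee_pos: [0.5048, -0.0962, 0.1161]
eef_rot: [-3.141, 0.0, -0.208]
force: [4.2, 1.0, -3.8]
grip_width: 0.0239
grip_force: 39.8
```

>>> send_rows --rows '[{"dx": 0.5,"dy": 0,"dz": 0.5,"roll": 0,"jaw": 1},{"dx": 0,"dy": 0,"dz": 0.5,"roll": 0,"jaw": 1},{"dx": 0,"dy": 0,"dz": 0.5,"roll": 0,"jaw": 1},{"dx": 0,"dy": 0,"dz": 0,"roll": 0,"jaw": 1}]'

```text
time_s: 13.48
ee_pos: [0.5051, -0.0962, 0.1146]
eef_rot: [-3.142, 0.001, -0.208]
force: [2.2, 1.9, -2.2]
grip_width: 0.0239
grip_force: 39.8
```

>>> send_rows --rows '[{"dx": 0,"dy": 0,"dz": 0.5,"roll": 0,"jaw": 1},{"dx": 0,"dy": 0,"dz": 0.5,"roll": 0,"jaw": 1},{"dx": 0,"dy": 0,"dz": 0,"roll": 0,"jaw": 1}]'

```text
time_s: 13.73
ee_pos: [0.5051, -0.0963, 0.1137]
eef_rot: [-3.142, 0.0, -0.208]
force: [1.5, 2.3, -1.5]
grip_width: 0.0237
grip_force: 39.9
```

```bash
python3 gr.py
```

```text
t 13.7 tcp [ 0.5051 -0.0963  0.1137] yaw -11.9 q6 1.52 F [ 1.5  2.3 -1.5] W 0.024
tool shift mm [  -2.6    0.5 -136.3] roll 0.1
-0.034 177 tx [-0.015  -0.0016  0.0133] ty [-0.011   0.0083]
-0.030 2948 tx [-0.0181  0.0006  0.0164] ty [-0.0102  0.0108]
-0.026 247 tx [-0.0145  0.0165  0.0177] ty [-0.0109  0.0109]
-0.022 116 tx [0.0141 0.0171 0.0177] ty [-0.0104  0.0107]
-0.018 106 tx [0.0133 0.0172 0.0177] ty [-0.0107  0.0106]
-0.014 92 tx [0.0138 0.0171 0.0175] ty [-0.0104  0.0103]
-0.010 94 tx [0.0142 0.0172 0.0177] ty [-0.0103  0.0109]
-0.006 31 tx [0.0135 0.0169 0.0173] ty [-0.0106  0.0104]
0.014 33 tx [0.0109 0.0116 0.0122] ty [-0.0045  0.0063]
0.018 202 tx [0.0094 0.0124 0.0178] ty [-0.0077  0.0109]
```

>>> send_rows --rows '[{"dx": 0,"dy": 0,"dz": 0.4,"roll": 0,"jaw": 1},{"dx": 0,"dy": 0,"dz": 0.4,"roll": 0,"jaw": 1},{"dx": 0,"dy": 0,"dz": 0,"roll": 0,"jaw": 1}]'

```text
time_s: 14.03
ee_pos: [0.5052, -0.0962, 0.1131]
eef_rot: [-3.142, 0.0, -0.208]
force: [-0.8, 3.2, 1.5]
grip_width: 0.0237
grip_force: 40.0
```

>>> send_rows --rows '[{"dx": 0,"dy": 0,"dz": 0.4,"roll": 0,"jaw": 1},{"dx": 0,"dy": 0,"dz": 0.4,"roll": 0,"jaw": 1},{"dx": 0,"dy": 0,"dz": 0,"roll": 0,"jaw": 1}]'

```text
time_s: 14.28
ee_pos: [0.5053, -0.0963, 0.1131]
eef_rot: [3.142, -0.0, -0.208]
force: [-4.2, 4.3, 10.2]
grip_width: 0.0234
grip_force: 40.3
```

>>> send_rows --rows '[{"dx": -0.4,"dy": -0.4,"dz": 0.3,"roll": 0,"jaw": 1},{"dx": 0,"dy": 0,"dz": 0.3,"roll": 0,"jaw": 1},{"dx": 0,"dy": 0,"dz": 0,"roll": 0,"jaw": 1}]'

```text
time_s: 14.53
ee_pos: [0.5053, -0.0962, 0.113]
eef_rot: [3.141, -0.001, -0.208]
force: [-4.8, 1.8, 15.1]
grip_width: 0.024
grip_force: 40.5
```

```bash
python3 gr.py | head -8; python3 -c "
from h import *
print(get_obs()['moment'])
c=cam('top');save(c,'t5.png')
c=cam('side');f=c['frame'][130:240,270:390];cv2.imwrite('pics/s5.png',cv2.resize(f,None,fx=5,fy=5,interpolation=cv2.INTER_CUBIC)[:,:,::-1])"
```

```text
t 14.5 tcp [ 0.5053 -0.0962  0.113 ] yaw -11.9 q6 1.52 F [-4.8  1.8 15.1] W 0.024
tool shift mm [  -2.5    0.6 -137. ] roll 0.1
-0.034 211 tx [-0.0159 -0.0027  0.0131] ty [-0.0072  0.009 ]
-0.030 2934 tx [-0.0181  0.0007  0.0165] ty [-0.0102  0.0108]
-0.026 239 tx [-0.0137  0.0165  0.0175] ty [-0.011   0.0107]
-0.022 109 tx [0.0138 0.0171 0.0176] ty [-0.0105  0.0106]
-0.018 106 tx [0.0143 0.0171 0.0176] ty [-0.0103  0.0109]
-0.014 95 tx [0.0135 0.0171 0.0175] ty [-0.0106  0.0107]
[0.50952727 1.17420499 0.01280658]
```

View pics/s5.png

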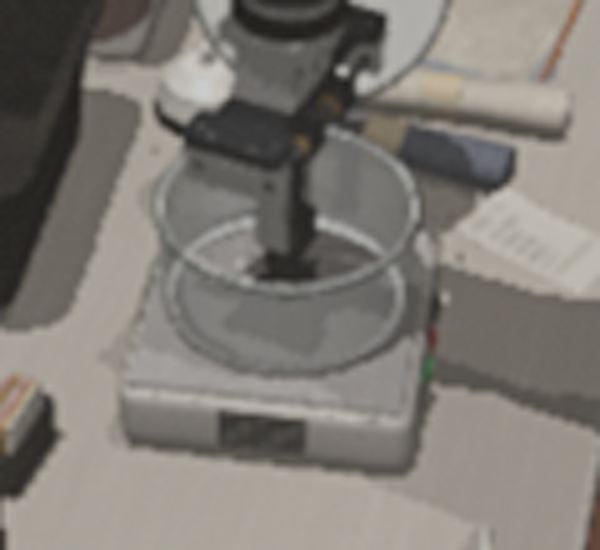

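The hub stops hard at TCP z 0.113, so the foot is at 0.072, its home height. Relaxing the pressure, then a light tug to confirm the catch.

>>> send_rows --rows '[{"dx": 0,"dy": 0,"dz": -0.7,"roll": 0,"jaw": 1},{"dx": 0,"dy": 0,"dz": -0.7,"roll": 0,"jaw": 1},{"dx": 0,"dy": 0,"dz": -0.2,"roll": 0,"jaw": 1},{"dx": 0,"dy": 0,"dz": 0,"roll": 0,"jaw": 1}]'

```text
time_s: 15.02
ee_pos: [0.5051, -0.0961, 0.1132]
eef_rot: [3.141, -0.0, -0.208]
force: [2.0, -1.1, -0.4]
grip_width: 0.0237
grip_force: 39.9
```

>>> send_rows --rows '[{"dx": 0,"dy": 0,"dz": -0.4,"roll": 0,"jaw": 1},{"dx": 0,"dy": 0,"dz": 0,"roll": 0,"jaw": 1},{"dx": 0,"dy": 0,"dz": 0,"roll": 0,"jaw": 1}]'

```text
time_s: 15.27
ee_pos: [0.5049, -0.0959, 0.1135]
eef_rot: [3.142, 0.0, -0.208]
force: [0.7, -0.9, -1.9]
grip_width: 0.0237
grip_force: 39.8
```

>>> send_rows --rows '[{"dx": 0,"dy": 0,"dz": -0.5,"roll": 0,"jaw": 1},{"dx": 0,"dy": 0,"dz": -0.5,"roll": 0,"jaw": 1},{"dx": 0,"dy": 0,"dz": 0,"roll": 0,"jaw": 1}]'

```text
time_s: 15.52
ee_pos: [0.5048, -0.0957, 0.1147]
eef_rot: [-3.141, 0.0, -0.208]
force: [0.3, 2.4, -1.2]
grip_width: 0.0239
grip_force: 39.9
```

>>> send_rows --rows '[{"dx": 0,"dy": 0,"dz": -0.5,"roll": 0,"jaw": 1},{"dx": 0,"dy": 0,"dz": -0.5,"roll": 0,"jaw": 1},{"dx": 0,"dy": 0,"dz": 0,"roll": 0,"jaw": 1}]'

```text
time_s: 15.77
ee_pos: [0.5049, -0.0958, 0.1157]
eef_rot: [-3.142, 0.0, -0.208]
force: [0.2, 1.4, -1.4]
grip_width: 0.0235
grip_force: 39.9
```

The blade lifts freely here, so there is no clear catch yet. Pressing down again with finer force sampling.

>>> send_rows --rows '[{"dx": 0,"dy": 0,"dz": 0.6,"roll": 0,"jaw": 1},{"dx": 0,"dy": 0,"dz": 0.6,"roll": 0,"jaw": 1},{"dx": 0,"dy": 0,"dz": 0.6,"roll": 0,"jaw": 1},{"dx": 0,"dy": 0,"dz": 0.6,"roll": 0,"jaw": 1},{"dx": 0,"dy": 0,"dz": 0.6,"roll": 0,"jaw": 1},{"dx": 0,"dy": 0,"dz": 0.6,"roll": 0,"jaw": 1},{"dx": 0,"dy": 0,"dz": 0.4,"roll": 0,"jaw": 1},{"dx": 0,"dy": 0,"dz": 0.3,"roll": 0,"jaw": 1},{"dx": 0,"dy": 0,"dz": 0,"roll": 0,"jaw": 1}]'

```text
time_s: 16.52
ee_pos: [0.5052, -0.096, 0.113]
eef_rot: [3.141, -0.001, -0.208]
force: [-6.5, 2.2, 20.1]
grip_width: 0.0237
grip_force: 40.6
```

>>> send_rows --rows '[{"dx": 0,"dy": 0,"dz": 0.4,"roll": 0,"jaw": 1},{"dx": 0,"dy": 0,"dz": 0,"roll": 0,"jaw": 1}]'

```text
time_s: 16.68
ee_pos: [0.5053, -0.096, 0.113]
eef_rot: [3.141, -0.002, -0.208]
force: [-8.1, 1.6, 23.6]
grip_width: 0.024
grip_force: 40.8
```

Run:
```python
from h import *
s=get_obs();print(s['ee_pos'],s['force'],s['moment'])
c=cam('wrist');w=pts(c).reshape(-1,3);dark=c['frame'].reshape(-1,3).max(-1)<75
# block top height
m=dark&(np.hypot(w[:,0]-.503,w[:,1]+.096)<.015)&(w[:,2]>.125)&(w[:,2]<.16)
print('block top',m.sum(),np.percentile(w[m,2],[5,50,95]))
m=(np.hypot(w[:,0]-.503,w[:,1]+.096)<.075)&(np.hypot(w[:,0]-.503,w[:,1]+.096)>.03)
print('floor',np.percentile(w[m,2],[5,25,50]))
h,e=np.histogram(w[m,2],np.arange(.05,.15,.004));print([(round(a,3),b) for a,b in zip(e,h) if b])
```

```text
[ 0.50528929 -0.09600052  0.11298306] [-8.09853931  1.619755   23.59618533] [0.57432447 1.91950605 0.03741207]
block top 2816 [0.13957299 0.14207668 0.14771475]
floor [0.06166597 0.06294204 0.22559198]
[(np.float64(0.058), np.int64(6535)), (np.float64(0.062), np.int64(13888)), (np.float64(0.086), np.int64(3)), (np.float64(0.09), np.int64(1496)), (np.float64(0.094), np.int64(3)), (np.float64(0.102), np.int64(81))]
```

The foot sits at 0.072 with a hard stop at over 20 N. Block top reads 0.142 (= 0.072 + 0.070), and the lower steel is at about 0.091. That is fully home. Relaxing, releasing and rising, then checking that it stays.

>>> send_rows --rows '[{"dx": 0,"dy": 0,"dz": -0.8,"roll": 0,"jaw": 1},{"dx": 0,"dy": 0,"dz": -0.8,"roll": 0,"jaw": 1},{"dx": 0,"dy": 0,"dz": -0.3,"roll": 0,"jaw": 1},{"dx": 0,"dy": 0,"dz": 0,"roll": 0,"jaw": 0},{"dx": 0,"dy": 0,"dz": 0,"roll": 0,"jaw": -0.3},{"dx": 0,"dy": 0,"dz": 0,"roll": 0,"jaw": -0.3},{"dx": 0,"dy": 0,"dz": 0,"roll": 0,"jaw": -0.3},{"dx": 0,"dy": 0,"dz": 0,"roll": 0,"jaw": -0.3},{"dx": 0,"dy": 0,"dz": 0,"roll": 0,"jaw": -0.3}]'

```text
time_s: 17.48
ee_pos: [0.5049, -0.0958, 0.1127]
eef_rot: [-3.142, 0.0, -0.208]
force: [1.0, -1.0, 0.3]
grip_width: 0.0597
grip_force: 0.0
```

>>> send_rows --rows '[{"dx": 0,"dy": 0,"dz": -10,"roll": 0,"jaw": -0.3},{"dx": 0,"dy": 0,"dz": -25,"roll": 0,"jaw": -0.3},{"dx": 0,"dy": 0,"dz": -35,"roll": 0,"jaw": -0.3},{"dx": 0,"dy": 0,"dz": -35,"roll": 0,"jaw": -0.3},{"dx": 0,"dy": 0,"dz": -35,"roll": 0,"jaw": -0.3},{"dx": -35,"dy": 0,"dz": -10,"roll": 0,"jaw": -0.3},{"dx": -35,"dy": 0,"dz": 0,"roll": 0,"jaw": -0.3},{"dx": 0,"dy": 0,"dz": 0,"roll": 0,"jaw": -0.3}]'

```text
time_s: 18.15
ee_pos: [0.4329, -0.0804, 0.2643]
eef_rot: [3.141, -0.001, -0.208]
force: [0.9, -0.3, -0.3]
grip_width: 0.0611
grip_force: 0.0
```

Run:
```python
from h import *
s=get_obs();print(s['time_s'],s['ee_pos'],s['force'],s['qpos'].round(2))
c=cam('wrist');W=pts(c);w=W.reshape(-1,3);save(c,'w6.png');f=c['frame'];dark=f.reshape(-1,3).max(-1)<75
r=np.hypot(w[:,0]-.503,w[:,1]+.096)
m=dark&(r<.025)&(w[:,2]>.125)&(w[:,2]<.16);q=w[m]
print('block top',m.sum(),np.percentile(w[m,2],[5,50,95]),cv2.minAreaRect((q[:,:2]*1000).astype(np.float32)))
m=(r<.075)&(r>.03)
h,e=np.histogram(w[m,2],np.arange(.05,.15,.002));print([(round(float(a),3),int(b)) for a,b in zip(e,h) if b>20])
m=(r<.09)&(r>.08);h,e=np.histogram(w[m,2],np.arange(.13,.16,.002));print('rim',[(round(float(a),3),int(b)) for a,b in zip(e,h) if b>20])
m=(r>.09)&(w[:,2]>.05)&(abs(w[:,0]-.5)<.12)&(w[:,1]>-.1);h,e=np.histogram(w[m,2],np.arange(.05,.13,.002));print('body',[(round(float(a),3),int(b)) for a,b in zip(e,h) if b>50])
```

```text
18.15 [ 0.43287615 -0.08038639  0.26432866] [ 0.92430574 -0.25679068 -0.26080744] [-0.27  0.01  1.72 -0.    1.41  1.51]
block top 1208 [0.13826255 0.14167023 0.14314898] ((503.4463806152344, -97.05450439453125), (24.16691780090332, 36.298973083496094), 77.87400817871094)
[(0.058, 24), (0.06, 4687), (0.062, 7474), (0.064, 159), (0.09, 258), (0.092, 317), (0.102, 426), (0.104, 105)]
rim [(0.13, 408), (0.132, 431), (0.134, 442), (0.136, 462), (0.138, 438), (0.14, 472), (0.142, 494), (0.144, 2223), (0.146, 2717), (0.148, 26)]
body [(0.052, 64), (0.054, 199), (0.06, 361), (0.062, 373)]
```

View pics/w6.png

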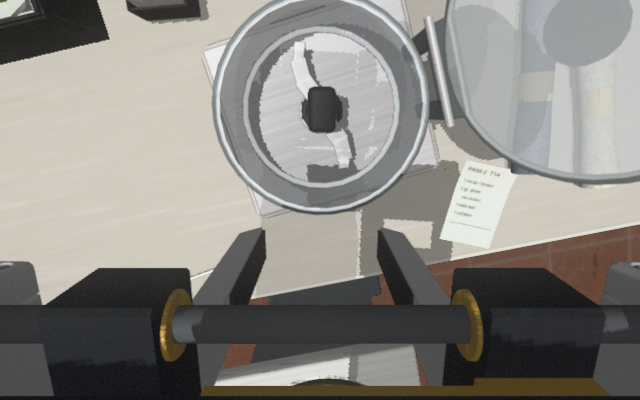

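The wrist view shows the blade upright in the bowl at (322,110), block top at 0.142 and 4 mm below the rim, as it should be when home. Next is the lid: close the fingers, rise, and go behind the tab.

Run:
```python
from h import *
W=np.load('/tmp/top.npz')['W'].reshape(-1,3)
for n in('top','side'):
    W=np.load('/tmp/'+n+'.npz')['W'].reshape(-1,3)
    for y in np.arange(-.56,-.30,.04):
        print(n,round(y,2),[round(float(np.nanmax(np.r_[0,W[(abs(W[:,1]-y)<.02)&(abs(W[:,0]-x)<.025),2]])),3) for x in (.35,.4,.45,.5,.55,.6,.65)])
go([.433,-.0804,.42]);go([.522,-.41,.42])
```

```text
top -0.56 [0.022, 0.023, 0.023, 0.024, 0.024, 0.023, 0.008]
top -0.52 [0.017, 0.023, 0.023, 0.023, 0.024, 0.024, 0.009]
top -0.48 [0.02, 0.023, 0.022, 0.021, 0.021, 0.02, 0.017]
top -0.44 [0.038, 0.038, 0.039, 0.047, 0.039, 0.008, 0.011]
top -0.4 [0.044, 0.041, 0.04, 0.044, 0.041, 0.049, 0.052]
top -0.36 [0.011, 0.039, 0.042, 0.041, 0.022, 0.061, 0.064]
top -0.32 [0.015, 0.046, 0.045, 0.331, 0.33, 0.0, 0.038]
side -0.56 [0.017, 0.02, 0.021, 0.0, 0.0, 0.0, 0.0]
side -0.52 [0.017, 0.025, 0.022, 0.0, 0.0, 0.0, 0.0]
side -0.48 [0.018, 0.02, 0.022, 0.0, 0.0, 0.0, 0.003]
side -0.44 [0.035, 0.032, 0.03, 0.0, 0.0, 0.0, 0.007]
side -0.4 [0.039, 0.04, 0.04, 0.033, 0.0, 0.0, 0.046]
side -0.36 [0.006, 0.036, 0.035, 0.036, 0.0, 0.053, 0.064]
side -0.32 [0.011, 0.041, 0.04, 0.326, 0.03, 0.044, 0.043]
t 18.2 tcp [ 0.4349 -0.0809  0.2644] yaw -11.9 q6 1.51 F [ 0.3 -0.6 -0.1] W 0.061
tool shift mm [-1.600e+00 -1.000e-01 -1.556e+02] roll None
t 18.2 tcp [ 0.4349 -0.0809  0.2644] yaw -11.9 q6 1.51 F [ 0.3 -0.6 -0.1] W 0.061
tool shift mm [ 153.7  303.9 -155.3] roll None
```

>>> send_rows --rows '[{"dx": 0,"dy": 0,"dz": -30,"roll": 0,"jaw": 1},{"dx": 0,"dy": 0,"dz": -30,"roll": 0,"jaw": 1},{"dx": 0,"dy": 0,"dz": -30,"roll": 0,"jaw": 1},{"dx": 0,"dy": 0,"dz": -30,"roll": 0,"jaw": 1},{"dx": 0,"dy": 0,"dz": -30,"roll": 0,"jaw": 1},{"dx": 0,"dy": 0,"dz": -10,"roll": 0,"jaw": 1},{"dx": 0,"dy": 0,"dz": 0,"roll": 0,"jaw": 1}]'

```text
time_s: 18.78
ee_pos: [0.4372, -0.0815, 0.4251]
eef_rot: [3.141, -0.004, -0.208]
force: [0.4, 0.4, 0.0]
grip_width: 0.0179
grip_force: 0.0
```

```bash
python3 -c "
from h import *
go([.522,-.42,.42]);print(get_obs()['qpos'].round(2))"
```

```text
t 18.8 tcp [ 0.4372 -0.0815  0.4251] yaw -11.9 q6 1.51 F [0.4 0.4 0. ] W 0.018
tool shift mm [153.  313.6   5.7] roll None
[-0.27 -0.01  1.38  0.    1.77  1.51]
```

>>> send_rows --rows '[{"dx": 8,"dy": 14,"dz": 0,"roll": 0,"jaw": 1},{"dx": 13,"dy": 28,"dz": 0,"roll": 0,"jaw": 1},{"dx": 14,"dy": 29,"dz": 0,"roll": 0,"jaw": 1},{"dx": 14,"dy": 29,"dz": 0,"roll": 0,"jaw": 1},{"dx": 14,"dy": 29,"dz": 0,"roll": 0,"jaw": 1},{"dx": 14,"dy": 29,"dz": 0,"roll": 0,"jaw": 1},{"dx": 14,"dy": 29,"dz": 0,"roll": 0,"jaw": 1},{"dx": 14,"dy": 29,"dz": 0,"roll": 0,"jaw": 1},{"dx": 14,"dy": 29,"dz": 0,"roll": 0,"jaw": 1},{"dx": 14,"dy": 29,"dz": 0,"roll": 0,"jaw": 1},{"dx": 13,"dy": 27,"dz": 0,"roll": 0,"jaw": 1},{"dx": 7,"dy": 13,"dz": 0,"roll": 0,"jaw": 1}]'

```text
time_s: 19.78
ee_pos: [0.5213, -0.4234, 0.4191]
eef_rot: [-3.14, 0.004, -0.21]
force: [-0.3, 0.3, 0.3]
grip_width: 0.0006
grip_force: 0.0
```

>>> send_rows --rows '[{"dx": 0,"dy": 0,"dz": 30,"roll": 0,"jaw": 1},{"dx": 0,"dy": 0,"dz": 35,"roll": 0,"jaw": 1},{"dx": 0,"dy": 0,"dz": 35,"roll": 0,"jaw": 1},{"dx": 0,"dy": 0,"dz": 20,"roll": 0,"jaw": 1},{"dx": 0,"dy": 0,"dz": 0,"roll": 0,"jaw": 1}]'

```text
time_s: 20.2
ee_pos: [0.5202, -0.4194, 0.2957]
eef_rot: [-3.136, 0.009, -0.208]
force: [-0.5, 0.2, -0.9]
grip_width: 0.0005
grip_force: 0.0
```

```bash
python3 -c "
from h import *
go([.521,-.34,.30]);go([.505,-.145,.30])"
```

```text
t 20.2 tcp [ 0.5202 -0.4194  0.2957] yaw -11.9 q6 1.05 F [-0.5  0.2 -0.9] W 0.001
tool shift mm [-15.6 -77.8  -3.8] roll None
t 20.2 tcp [ 0.5202 -0.4194  0.2957] yaw -11.9 q6 1.05 F [-0.5  0.2 -0.9] W 0.001
tool shift mm [ -71.7 -265.3   -2.3] roll None
```

>>> send_rows --rows '[{"dx": -4,"dy": -16,"dz": 0,"roll": 0,"jaw": 1},{"dx": -5,"dy": -20,"dz": 0,"roll": 0,"jaw": 1},{"dx": -5,"dy": -20,"dz": 0,"roll": 0,"jaw": 1},{"dx": -3,"dy": -10,"dz": 0,"roll": 0,"jaw": 1},{"dx": -3,"dy": -10,"dz": 0,"roll": 0,"jaw": 1},{"dx": -3,"dy": -10,"dz": 0,"roll": 0,"jaw": 1},{"dx": -3,"dy": -10,"dz": 0,"roll": 0,"jaw": 1},{"dx": -3,"dy": -10,"dz": 0,"roll": 0,"jaw": 1},{"dx": -3,"dy": -10,"dz": 0,"roll": 0,"jaw": 1},{"dx": -3,"dy": -10,"dz": 0,"roll": 0,"jaw": 1}]'

```text
time_s: 21.03
ee_pos: [0.5129, -0.289, 0.303]
eef_rot: [3.141, -0.0, -0.209]
force: [0.4, -1.1, 0.6]
grip_width: 0.0007
grip_force: 0.7
```

>>> send_rows --rows '[{"dx": -3,"dy": -10,"dz": 0,"roll": 0,"jaw": 1},{"dx": -3,"dy": -10,"dz": 0,"roll": 0,"jaw": 1},{"dx": -3,"dy": -10,"dz": 0,"roll": 0,"jaw": 1},{"dx": -3,"dy": -10,"dz": 0,"roll": 0,"jaw": 1}]'

```text
time_s: 21.37
ee_pos: [0.5094, -0.247, 0.3028]
eef_rot: [-3.141, 0.0, -0.208]
force: [-0.2, 0.0, 0.1]
grip_width: 0.0
grip_force: 0.4
```

```bash
cat > lid.py <<'E'
from h import *
go([.505,-.145,.30])
for n in('side','top'):
    c=cam(n);w=pts(c).reshape(-1,3);f=c['frame'].reshape(-1,3).astype(int)
    save(c,n+'L%d.png'%(get_obs()['time_s']*100))
    yy=(w[:,0]-.503)*-.087+(w[:,1]+.096)*.996; xx=(w[:,0]-.503)*.996+(w[:,1]+.096)*.087
    for lo in np.arange(-.22,.14,.02):
        m=(abs(xx)<.06)&(yy>lo)&(yy<lo+.02)&(w[:,2]>.1)&(w[:,2]<.37)
        if m.sum()>3: print(n,round(lo+.01,2),m.sum(),np.percentile(w[m,2],[5,50,95]).round(3))
E
python3 lid.py
```

```text
t 21.4 tcp [ 0.5094 -0.247   0.3028] yaw -11.9 q6 1.26 F [-0.2  0.   0.1] W 0.000
tool shift mm [-25.4 -98.9   2.8] roll None
side -0.15 16 [0.344 0.357 0.367]
side -0.13 449 [0.279 0.317 0.353]
side -0.11 1184 [0.171 0.237 0.302]
side -0.09 285 [0.111 0.152 0.187]
side -0.07 284 [0.102 0.125 0.146]
side -0.05 39 [0.101 0.128 0.148]
side -0.01 39 [0.101 0.105 0.141]
side 0.01 130 [0.104 0.129 0.143]
side 0.07 140 [0.103 0.124 0.146]
side 0.09 256 [0.102 0.126 0.147]
top -0.11 172 [0.157 0.19  0.255]
top -0.09 121 [0.108 0.145 0.156]
top -0.07 78 [0.104 0.137 0.148]
top -0.01 70 [0.102 0.12  0.144]
top 0.01 42 [0.101 0.14  0.145]
top 0.07 40 [0.113 0.145 0.148]
top 0.09 36 [0.142 0.146 0.149]
```

The lid is moving with the finger and is near upright. Pushing it on past.

>>> send_rows --rows '[{"dx": -3,"dy": -10,"dz": 0,"roll": 0,"jaw": 1},{"dx": -3,"dy": -10,"dz": 0,"roll": 0,"jaw": 1},{"dx": -3,"dy": -10,"dz": 0,"roll": 0,"jaw": 1},{"dx": -3,"dy": -10,"dz": 0,"roll": 0,"jaw": 1},{"dx": -3,"dy": -10,"dz": 0,"roll": 0,"jaw": 1},{"dx": -3,"dy": -10,"dz": 0,"roll": 0,"jaw": 1},{"dx": -3,"dy": -10,"dz": 0,"roll": 0,"jaw": 1},{"dx": -3,"dy": -10,"dz": 0,"roll": 0,"jaw": 1},{"dx": -2,"dy": -8,"dz": 0,"roll": 0,"jaw": 1},{"dx": 0,"dy": 0,"dz": 0,"roll": 0,"jaw": 1}]'

```text
time_s: 22.3
ee_pos: [0.5023, -0.1551, 0.3031]
eef_rot: [-3.141, -0.0, -0.207]
force: [0.3, 0.5, -0.2]
grip_width: 0.0004
grip_force: 0.0
```

>>> send_rows --rows '[{"dx": 0,"dy": 0,"dz": -30,"roll": 0,"jaw": 1},{"dx": 0,"dy": 0,"dz": -30,"roll": 0,"jaw": 1},{"dx": 0,"dy": 0,"dz": -20,"roll": 0,"jaw": 1},{"dx": -30,"dy": 0,"dz": 0,"roll": 0,"jaw": 1},{"dx": -30,"dy": 0,"dz": 0,"roll": 0,"jaw": 1},{"dx": -30,"dy": 0,"dz": 0,"roll": 0,"jaw": 1},{"dx": 0,"dy": 0,"dz": 0,"roll": 0,"jaw": 1},{"dx": 0,"dy": 0,"dz": 0,"roll": 0,"jaw": 1},{"dx": 0,"dy": 0,"dz": 0,"roll": 0,"jaw": 1},{"dx": 0,"dy": 0,"dz": 0,"roll": 0,"jaw": 1},{"dx": 0,"dy": 0,"dz": 0,"roll": 0,"jaw": 1},{"dx": 0,"dy": 0,"dz": 0,"roll": 0,"jaw": 1}]'

```text
time_s: 23.3
ee_pos: [0.4147, -0.1381, 0.3824]
eef_rot: [-3.141, 0.001, -0.208]
force: [0.6, 0.2, 0.8]
grip_width: -0.0003
grip_force: 0.0
```

>>> send_rows --rows '[{"dx": 0,"dy": 0,"dz": 0,"roll": 0,"jaw": 1},{"dx": 0,"dy": 0,"dz": 0,"roll": 0,"jaw": 1},{"dx": 0,"dy": 0,"dz": 0,"roll": 0,"jaw": 1},{"dx": 0,"dy": 0,"dz": 0,"roll": 0,"jaw": 1},{"dx": 0,"dy": 0,"dz": 0,"roll": 0,"jaw": 1},{"dx": 0,"dy": 0,"dz": 0,"roll": 0,"jaw": 1},{"dx": 0,"dy": 0,"dz": 0,"roll": 0,"jaw": 1},{"dx": 0,"dy": 0,"dz": 0,"roll": 0,"jaw": 1},{"dx": 0,"dy": 0,"dz": 0,"roll": 0,"jaw": 1},{"dx": 0,"dy": 0,"dz": 0,"roll": 0,"jaw": 1},{"dx": 0,"dy": 0,"dz": 0,"roll": 0,"jaw": 1},{"dx": 0,"dy": 0,"dz": 0,"roll": 0,"jaw": 1}]'

```text
time_s: 24.3
ee_pos: [0.4143, -0.138, 0.3828]
eef_rot: [-3.142, 0.0, -0.208]
force: [-0.3, 1.1, 0.7]
grip_width: 0.0003
grip_force: 0.0
```

```bash
python3 lid.py; ls pics | grep L
```

```text
t 24.3 tcp [ 0.4143 -0.138   0.3828] yaw -11.9 q6 1.37 F [-0.3  1.1  0.7] W 0.000
tool shift mm [ 90.2 -11.9  82.8] roll None
side -0.11 7 [0.147 0.151 0.153]
side -0.09 79 [0.15  0.153 0.158]
side -0.07 118 [0.148 0.151 0.156]
side -0.05 131 [0.148 0.151 0.155]
side -0.03 117 [0.148 0.151 0.155]
side -0.01 109 [0.148 0.152 0.161]
side 0.01 158 [0.148 0.153 0.164]
side 0.03 153 [0.148 0.151 0.158]
side 0.05 145 [0.147 0.151 0.155]
side 0.07 254 [0.105 0.149 0.154]
side 0.09 268 [0.103 0.128 0.155]
side 0.11 51 [0.149 0.153 0.158]
top -0.07 46 [0.147 0.152 0.157]
top -0.05 91 [0.147 0.15  0.155]
top -0.03 69 [0.147 0.152 0.157]
top -0.01 61 [0.146 0.152 0.158]
top 0.01 117 [0.147 0.153 0.163]
top 0.03 178 [0.147 0.152 0.156]
top 0.05 184 [0.147 0.151 0.155]
top 0.07 172 [0.147 0.152 0.157]
top 0.09 90 [0.148 0.153 0.157]
top 0.11 36 [0.147 0.153 0.158]
sideL2141.png
sideL2435.png
topL2146.png
topL2440.png
```

View pics/sideL2435.png

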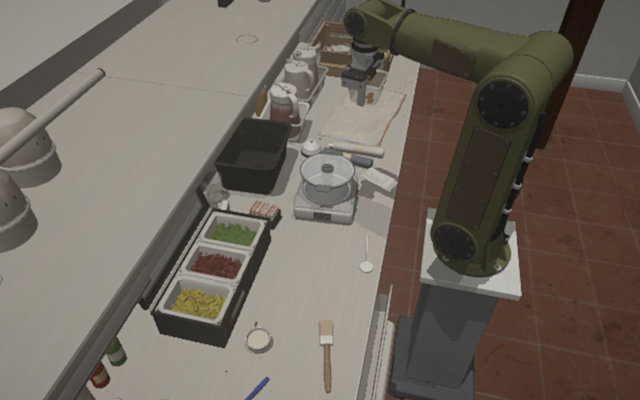

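The lid lies level and shut on the bowl at (327,165), with its depth at 0.152 all across (0.147 plus its 5 mm thickness). The arm is clear, and the brush, ramekin and rolls are where they were. Handing in.

```bash
python3 -c "
from station import *
print(hand_in())"
```

```text
the job is handed in; nothing more can be done
None
```

The blade is on the shaft down to its home height with the lid shut level, and I handed the job in at about 24 s; I never felt the spring catch click in, and the blade lifted freely about 2.5 mm when I tugged it, so I pressed it back down to a hard stop before letting go.

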